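# Index the swivel vise three clicks

### The job

On the leather workshop's bench, turn the swivel vise counter-clockwise (seen from above) by its upright wooden handle to the third click past the long mark on its base, so that the handle stands a quarter turn from the long mark, and let go with the vise seated in that click. Leave the round stamp carousel, which has a handle of the same kind, as it stands.

Things in the scene. Friction and masses are not known exactly. Their poses are not given: they have to be found in the camera images.
- vise_base: Round grey base plate of the jawed vise, bolted down, 180 mm across, 12 mm thick. Origin on the swivel axis at bench level, z up. Its long aluminium mark (66 x 9 mm, 40 mm beyond the rim) points along its own -x; short marks follow every 30 degrees, one per click; a spring plunger in a low block is at +x. The vise on it, handle apart, is up to 90 mm high. Turned differently each time.
- vise (a joint): Swivel angle, rad. 0: handle over the long mark; grows counter-clockwise from above (at +1.571 the handle is on the base's own -y side). Clicks every 0.5236 rad (30 degrees): let go within 15 degrees of a click, it springs into it. Starts near -0.524, 0 or 0.524. Passing a crest takes about 5 to 10 N at the handle. Travel -1.6 to 2.6.
- vise_post (a point): Vise handle: upright round dark-wood post, 24 mm thick, on the vise's tail, 95 mm from the swivel axis; it goes round with the vise. The point is on the post's axis, 118 mm above the bench, 20 mm below its flat top. The vise itself is lower than 92 mm.
- carousel_post (a point): The same kind of post (24 mm thick, top 138 mm above the bench) on the bystander: a round plywood stamp carousel, 160 mm across, steel stamps standing in it up to 115 mm high, no jaws. The point is on the post's axis 118 mm above the bench, 62 mm from the carousel's axis. It turns easily; leave it alone.
Things that resemble listed ones, but are neither listed nor needed, are in the scene too. Several things have the shape of the vise_base; the one meant has the colours described above.

How it is judged (in metres and radians):
At the end, for the whole second after the job is handed in: The vise rests in the third click counter-clockwise from the long mark (swivel angle 90 degrees, within 10 degrees) and is still (value of joint vise between 1.396 and 1.745 rad and velocity of joint vise between -0.05 and 0.05 rad/s); the robot touches nothing.
It fails at once if the stamp carousel is turned (its post moves more than 20 mm) (distance of carousel_post from where it was at the start of the episode above 0.02 m).
It also fails if it takes over 38 s, if anything falls off the work surface, if the arm or the gripper's body presses on something with over 40 N, if the wrist force passes 120 N, or if a joint passes its speed limit or range.

### The arm

A 7-joint arm with a two-finger parallel gripper is mounted at the origin on the work surface. World frame = base frame: x ahead of the robot, y to its left, z up, the work surface at z = 0. Lengths are in mm, angles in rad, forces in N, time in s.
With the tool pointing down it reaches from about 400 to 900 mm from the base axis. Payload 5.6 kg.
Tool frame: the origin (TCP) lies midway between the tips of the shut fingers; the grasp point (between the pads) lies 19 mm behind it; x points along the fingers, y is the direction in which the jaws open and shut, and the axes are right-handed (so a half turn about x gives the same grasp; the last joint's range is limited). The gripper opens to 92 mm and grips with 3 to 60 N. Pads are 20 mm wide; open, the fingers measure 128 mm over their backs; the gripper's body (75 mm by 189 mm) begins 69 mm behind the grasp point.
Start: joints at [-0.043, 0.468, -0.012, 1.603, 0.006, 1.071, -0.056], TCP at [650.007, -0.044, 214.592] pointing down, gripper open.
Joint ranges: [-2.53, 2.53], [-0.31, 2.02], [-1.57, 1.55], [0.28, 2.44], [-1.29, 4.43], [0.15, 1.84], [-2.92, 2.92]. Speed limits (rad/s): [2.57, 2.57, 3.14, 3.14, 3.14, 3.14, 3.14].

### API

Orientations are given as a rotation vector (axis times angle).
In Python, from cell import robot, grip, kin, viewer gives the robot as it stands. Calls block until the motion is done:
- robot.movep(position, orientation): joint-space move of the TCP to a pose.
- robot.servo_line(position, feed=150, rotation=None): straight line of the TCP; rotation=None keeps the orientation; feed is the mean speed in mm/s.
- robot.goto_joints(angles): joint-space move.
- grip(opening, newtons=None): opening from 0.0 (shut) to 1.0 (fully open); newtons is the grip in N (None keeps the last); returns when the fingers have stopped.
- robot.hold(seconds).
- kin.ik(position, orientation): joint angles nearest the present ones, or None.
- robot.observe(): the state.
- viewer.read_camera(name): name is "scene" or "side" or "wrist"; returns the picture (400x640x3 uint8, red, green, blue); there is no depth.
- viewer.camera_info(name): a dict with "camera_matrix" (3x3 intrinsics, pixels), "R" (3x3) and "t" (3): a world point X has camera coordinates R X + t. Camera axes: x right, y down, z forward; pixel columns grow to the right and rows downward; lengths in mm; the calibration is good to about 2 mm. The wrist camera is an equidistant fisheye: a pixel r from the principal point sees the ray r / f radians off the axis. A picture is of the moment at which its call begins: read the wrist's pose just before it. camera_info takes no time and is no camera call; for the wrist camera it gives the pose at the moment of the call.
A pose or a line that the arm cannot do raises robot.IKError and nothing moves.
- robot.job_done(): hands the job in, once; it reports no verdict.
Trained networks look in the newest picture that a camera, given by its name, has taken for a name from the list of things; names that differ only in an ending like _2 or _b are one class to them, and where a whole thing is asked for, a point or a joint stands for the part that bears it (a point fixed in the world has none). Each returns a list of dicts, best first, with "confidence" (0 to 1); they miss things now and then, are a little off and sometimes report something else, mostly with a low value. They report only what shows in the picture. A call takes as long as a camera call. They do not tell look-alikes from the thing itself.
- viewer.silhouettes(name, camera): "mask" (400x640 bool, what is visible of it).
- viewer.pinpoint(name, camera): "at" ([x, y, z] in mm, in the coordinates of the camera as it stood for that picture, good to about 4 mm: a listed point, or the origin of a listed thing).
The state is a dict: "t": time; "joints": joint angles; "joint_velocities": joint speeds; "joint_torque": joint torques, N m; "tcp_pos": TCP position; "tcp_rot": TCP orientation; "contact_force": force on the tool from outside, world axes, zero at the start; "wrist_torque": the same for the moment, N m; "grip_width": opening from 0.0 (shut) to 1.0 (fully open).
Only numpy, scipy, OpenCV 4.12 (cv2) and the standard library are available. Lean on these libraries where they do the work, as an engineer would, in place of code of your own. Each camera call takes 0.05 s, during which the arm holds its last target. There are 200 camera calls.

## Working session

There is one attempt and no reset: what is moved stays moved. The work goes in short steps, each a Python script; the robot and the scene stay as the last script left them, time stands still between calls to the robot, and variables do not carry over. Pictures are saved under pics/ and viewed, about 8 in all and at most 12, crops included, and the job is handed in when it is done.

```bash
mkdir -p pics; ls
cat > h.py <<'E'
from cell import robot, grip, kin, viewer
import numpy as np, cv2
def w(at,c):
    i=viewer.camera_info(c); return np.array(i["R"]).T@(np.array(at)-np.array(i["t"]))
def px(X,c):
    i=viewer.camera_info(c); p=np.array(i["camera_matrix"])@(np.array(i["R"])@np.array(X)+np.array(i["t"])); return p[:2]/p[2]
E
python3 - <<'E'
from h import *
ims=[]
for c in("scene","side"):
    im=viewer.read_camera(c); ims.append(im)
    for n in("vise_base","vise_post","carousel_post"):
        for d in viewer.pinpoint(n,c):
            X=w(d["at"],c); print(c,n,round(d["confidence"],2),X.round(),px(X,c).round())
    cv2.imwrite(f"pics/{c}.png",im[...,::-1])
cv2.imwrite("pics/both.png",np.vstack(ims)[...,::-1][:, :][:800])
print(robot.observe()["t"],robot.observe()["tcp_rot"])
E
```

```text
pics
scene vise_base 0.95 [ 518. -682.    4.] [193. 295.]
scene vise_base 0.73 [ 549. -162.   -2.] [337. 213.]
scene vise_post 0.83 [ 448. -164.  119.] [318. 172.]
scene vise_post 0.68 [ 424. -660.  117.] [175. 246.]
scene vise_post 0.51 [ 548. -165.   -1.] [336. 213.]
scene carousel_post 0.81 [479. 177. 124.] [393. 135.]
side vise_base 0.86 [ 520. -684.   -1.] [416. 373.]
side vise_base 0.69 [ 549. -166.   -3.] [326. 198.]
side vise_post 0.68 [ 451. -162.  113.] [291. 177.]
side vise_post 0.62 [ 428. -657.  121.] [375. 351.]
side carousel_post 0.59 [485. 185. 119.] [262. 103.]
0.4 [ 1.20908467  1.20925825 -1.20937937]
```

View pics/scene.png

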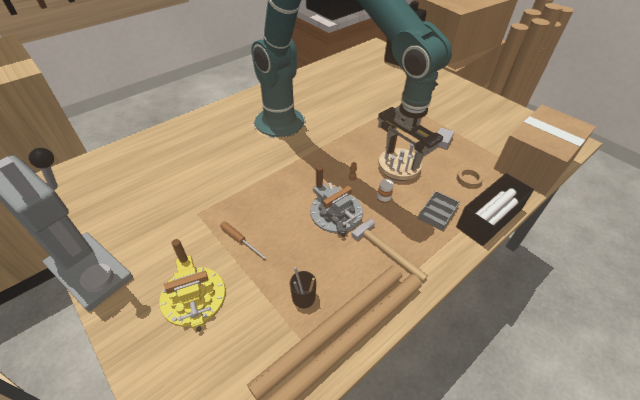

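View pics/side.png

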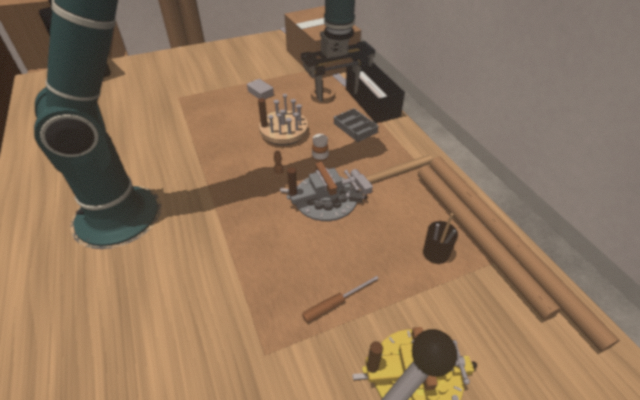

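The two scene candidates for vise_base are grey at (337,213), on the leather mat, and yellow at (193,295). Grey fits the description. I'll confirm it in a crop and look for the long mark.

Run:
```python
from h import *
a=cv2.imread("pics/scene.png")[155:245,285:395]; b=cv2.imread("pics/side.png")[155:235,265:385]
f=lambda i:cv2.resize(i,(780,0) if 0 else (640,int(640*i.shape[0]/i.shape[1])),interpolation=cv2.INTER_CUBIC)
robot.movep([480,-164,330],robot.observe()["tcp_rot"])
wim=viewer.read_camera("wrist")
i=viewer.camera_info("wrist"); print({k:np.array(v).round(2).tolist() if not isinstance(v,str) else v for k,v in i.items()})
for n in("vise_base","vise_post","carousel_post"):
    for d in viewer.pinpoint(n,"wrist"): print(n,d["confidence"],w(d["at"],"wrist").round())
cv2.imwrite("pics/w1.png",wim[...,::-1])
cv2.imwrite("pics/crop.png",cv2.resize(np.hstack([f(a)[:426],f(b)[:426]]),(800,266)))
print(robot.observe()["t"])
```

```text
{'camera_matrix': [[309.71, 0.0, 321.62], [0.0, 309.71, 201.6], [0.0, 0.0, 1.0]], 'R': [[1.0, 0.0, -0.0], [0.0, -0.96, 0.27], [-0.0, -0.27, -0.96]], 't': [-478.71, -219.31, 456.36]}
vise_base 0.7 [ 546. -159.   -1.]
vise_post 0.82 [ 451. -160.  119.]
1.625
```

View pics/w1.png

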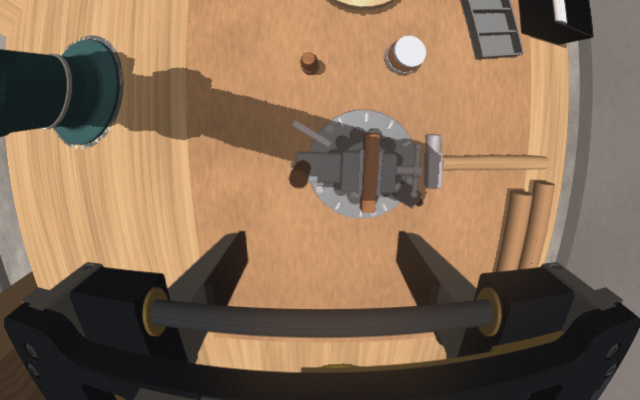

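View pics/crop.png

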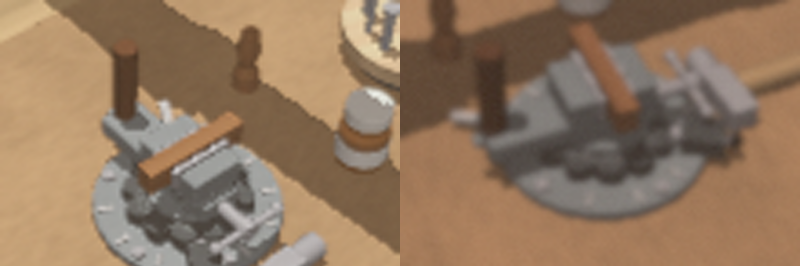

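Wrist view: the grey vise is the target, since the other lookalike is yellow. Its post is at (300,175) and the base centre near (363,163). The long mark is the pale bar from (295,124) to about (320,140), up and left. I'll back-project it to get the start click.

```bash
cat >> h.py <<'E'
def ray(u,v,z,i):
    K=np.array(i["camera_matrix"]);R=np.array(i["R"]);t=np.array(i["t"])
    d=np.array([u-K[0,2],v-K[1,2]])/K[0,0]; r=np.hypot(*d)
    D=R.T@np.r_[np.sin(r)*d/r,np.cos(r)]; C=-R.T@t
    return C+D*(z-C[2])/D[2]
E
python3 - <<'E'
from h import *
from scipy.spatial.transform import Rotation as Ro
i=viewer.camera_info("wrist"); c=np.array([548,-162])
for p in((295,124),(307,132),(320,140)):
    X=ray(*p,10,i)[:2]-c; print(X.round(),np.hypot(*X).round(),np.degrees(np.arctan2(X[1],X[0])).round(1))
P=np.array([450.5,-161.5])-c; print("post",np.hypot(*P),np.degrees(np.arctan2(P[1],P[0])))
# short marks too: bright blobs on ring
R0=Ro.from_rotvec(robot.observe()["tcp_rot"]); print(R0.as_matrix().round(2))
for a in(-60,120):
    r=(Ro.from_euler("z",a,degrees=True)*R0).as_rotvec()
    for th in(180,210,240):
        q=kin.ik([c[0]+95*np.cos(np.radians(th)),c[1]+95*np.sin(np.radians(th)),103],r)
        print(a,th,None if q is None else np.round(q,2))
im=cv2.imread("pics/w1.png")[90:240,270:450]; cv2.imwrite("pics/w1c.png",cv2.resize(im,None,fx=4,fy=4,interpolation=cv2.INTER_CUBIC))
E
```

```text
[-111.   64.] 128.0 150.0
[-92.  51.] 105.0 151.0
[-72.  39.] 81.0 151.8
post 97.50128204285316 179.7061780653493
[[-0.  1.  0.]
 [ 0.  0. -1.]
 [-1. -0. -0.]]
-60 180 [ 0.17  0.35  0.12  2.1  -0.07  0.7  -0.71]
-60 210 [ 0.23  0.39  0.15  2.04 -0.09  0.72 -0.61]
-60 240 [ 0.26  0.46  0.16  1.93 -0.11  0.77 -0.56]
120 180 [ 0.4   0.35 -0.15  2.09  0.08  0.7   2.29]
120 210 [ 0.47  0.4  -0.14  2.02  0.08  0.73  2.38]
120 240 [ 0.51  0.46 -0.14  1.91  0.09  0.77  2.41]
```

View pics/w1c.png

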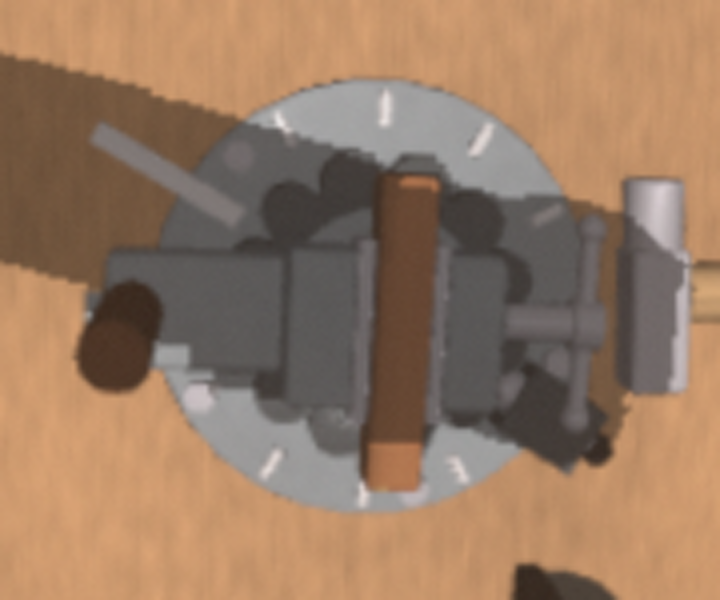

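The crop confirms it: grey base, pale long mark at 150° world, plunger opposite at about -30°, and post at 180°. So the start is +30° and the handle target is 240° world. I'll grip the post with the jaws along the mean tangent and sweep 60° counter-clockwise.

Run:
```python
from h import *
from scipy.spatial.transform import Rotation as Ro
R0=Ro.from_rotvec([1.20908467,1.20925825,-1.20937937])
r=(Ro.from_euler("z",-60,degrees=True)*R0).as_rotvec()
c=np.array([546.5,-162]); 
def P(th,z,rad=95.5): return [c[0]+rad*np.cos(np.radians(th)),c[1]+rad*np.sin(np.radians(th)),z]
def s(m): o=robot.observe(); print(m,round(o["t"],2),np.round(o["tcp_pos"]),np.round(o["contact_force"],1),round(o["grip_width"],3))
grip(0.8)
robot.movep(P(180,220),r); robot.servo_line(P(180,103),120); s("down")
grip(0.0,25); s("grip")
for th in range(185,242,5):
    robot.servo_line(P(min(th,240),103),60); s(th)
robot.hold(0.3); s("held")
viewer.read_camera("scene"); im=viewer.read_camera("side")
for n in("scene","side"):
    for d in viewer.pinpoint("vise_post",n): print(n,round(d["confidence"],2),w(d["at"],n).round())
```

```text
down 4.17 [ 452. -162.  104.] [-0.4 -0.2  0.1] 0.802
grip 4.97 [ 451. -162.  103.] [-2.1  1.2  2.3] 0.255
185 5.27 [ 450. -169.  103.] [-4.   5.4  6. ] 0.257
190 5.56 [ 450. -177.  103.] [-7.8  6.3  9.5] 0.255
195 5.85 [ 451. -186.  103.] [-9.2  1.2  7.8] 0.255
200 6.14 [ 455. -196.  103.] [-5.1 -4.1  1.7] 0.256
205 6.43 [ 458. -204.  103.] [-4.6 -2.7  0.9] 0.255
210 6.72 [ 462. -210.  103.] [-6.5 -0.4  3.8] 0.254
215 7.02 [ 465. -217.  102.] [-9.1  1.7  6.9] 0.254
220 7.31 [ 470. -223.  102.] [-9.2  1.2  7.1] 0.256
225 7.6 [ 477. -231.  102.] [-4.7 -1.9  1.7] 0.257
230 7.89 [ 484. -237.  102.] [-1.3 -5.5 -3.2] 0.256
235 8.18 [ 491. -242.  102.] [-1.8 -5.2 -3.4] 0.257
240 8.47 [ 497. -245.  102.] [-4.6 -2.4 -1.5] 0.255
held 8.78 [ 497. -245.  102.] [-3.7 -2.3 -1.9] 0.258
scene 0.94 [ 496. -246.  119.]
scene 0.9 [ 425. -660.  118.]
side 0.97 [ 497. -249.  113.]
side 0.76 [ 427. -657.  120.]
```

Two crests were passed at roughly 197° and 222–227°, as expected. Now release, retreat and check.

Run:
```python
from h import *
grip(0.8); robot.hold(0.4)
p=robot.observe()["tcp_pos"]; robot.servo_line([p[0],p[1],240],120)
from scipy.spatial.transform import Rotation as Ro
robot.movep([480,-200,330],[1.20908467,1.20925825,-1.20937937]); robot.hold(0.3)
im=viewer.read_camera("wrist"); cv2.imwrite("pics/w2.png",im[...,::-1])
viewer.read_camera("scene"); viewer.read_camera("side")
for n in("wrist","scene","side"):
  for k in("vise_post","vise_base","carousel_post"):
    for d in viewer.pinpoint(k,n)[:1]: print(n,k,round(d["confidence"],2),w(d["at"],n).round())
o=robot.observe(); print(o["t"],np.round(o["contact_force"],1))
```

```text
wrist vise_post 0.63 [ 497. -240.  118.]
wrist vise_base 0.98 [ 518. -690.   -3.]
scene vise_post 0.98 [ 422. -657.  122.]
scene vise_base 0.83 [ 521. -684.    1.]
scene carousel_post 0.82 [478. 177. 125.]
side vise_post 0.71 [ 498. -246.  115.]
side vise_base 0.9 [ 519. -683.    1.]
side carousel_post 0.93 [484. 183. 119.]
13.3167 [0.8 0.1 0.2]
```

View pics/w2.png

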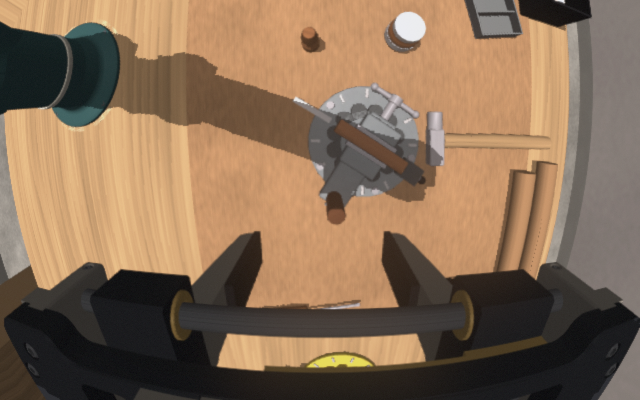

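The picture shows the post at (335,210) and the jaw bar parallel to the long mark at (300,103), so the handle is a quarter turn from the mark. The post estimate gives about 239° world, or +89°. The carousel post hasn't moved.

```bash
python3 -c "
from h import *
robot.job_done()"
```

```text
the job is handed in; nothing more can be done
```

I turned the grey vise counter-clockwise by its post, from the first click past the long mark (+30°) to the third (+90°). Then I let go, backed the arm away and handed the job in at about 13.4 s; no verdict is reported.

- **Angle:** after release, the wrist and side views put the post at about 239° world. The long mark is at about 150°, so the handle stands at roughly +89°. The last wrist picture shows the jaw bar parallel to the long mark, which agrees.
- **Stillness:** I did not measure the vise's speed. The post's position agreed, within the detector's accuracy, with where it was before I let go.
- **Carousel:** its post stayed where it was, within 2 mm in both fixed cameras.
- **Forces:** readings logged during the turn stayed around 12 N. After I backed off, the tool read about 0.8 N, with nothing near the gripper.
- **Disagreement:** in the last scene picture, the top detection for the vise post was the yellow look-alike. In all three last pictures the top detection for the base was also the yellow one. I disregarded these, because the picture shows which vise is which.

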